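Pull the sprung pointer rod to the setting blade and hold

TASK

Check the stroke on the bench gauge: take the longer of the two gauge blades out of the rack, stand it fully home in the gauge's slot and let go of it, then pull the sprung pointer rod up by its knob until its pointer is level with the top edge of that blade. Finish still gripping the knob and holding the rod steady there against its spring, with the blade still standing home in the slot. Leave the shorter blade in the rack and the ferrule, nozzle and cup where they stand.

Things in the scene. Friction and masses are not known exactly. Their poses are not given: they have to be found in the camera images.
- gauge: bench gauge fixed to the table: steel foot plate 80 x 150 x 8 mm; at its -y end an upright round aluminium barrel (30 mm wide, top at 76 mm) with a sprung rod and black knob, at its +y end a 46 mm square aluminium block (top at 50 mm) with a slot; barrel axis and slot 70 mm apart along y. Origin at the centre of the underside, z up.
- gauge_slot (a point): centre of the mouth of the slot in the top of the gauge's square block (50 mm above the table). The slot is upright, 7 mm wide along the gauge's x, 26 mm long along the gauge's y and 38 mm deep with a 2 mm chamfer; axes as the gauge's.
- rod_knob (a point): middle of the black knob on top of the pointer rod, the place to grip: a plain upright cylinder 22 mm in diameter and 39 mm high, its underside 6 mm above the pointer; this point lies 25 mm above the pointer's middle, 108 mm above the table when the rod is in. Axes as the gauge's.
- rod_mark (a point): tip of the pointer, a flat steel finger 3 mm thick, 7 mm wide, that sticks out 48 mm from the rod along the gauge's +y towards the slot, ending 22 mm short of the slot's centre; this point is at mid thickness, 83 mm above the table when the rod is in, and rises with the rod. Axes as the gauge's.
- rod (a joint): how far the pointer rod is pulled up out of its barrel, in m: 0 fully in, at most 0.065. An inner spring draws it back in: about 5 N at 0, 120 N/m more with travel, and the rod weighs 0.08 kg. It stays out only while it is held. It cannot turn.
- rack: grey plastic rack fixed to the table, 48 x 114 mm, 50 mm high, holding two gauge blades upright in slots 32 mm either side of its middle along its y; origin at the centre of its underside, x across, y along the row of the two, z up. (Far to its right, beyond the table at y below -0.55 and x 0.29 to 0.64, stands a building column to keep clear of.)
- blade_long: longer gauge blade, 0.06 to 0.11 kg, upright in the rack: steel tongue 5 mm thick (x), 24 mm wide (y), 34 mm long, below a cross shoulder 12 x 36 x 8 mm; above it the blade with a black grip (11 mm thick, 22 wide, from 16 to 77 mm up), top edge 85 mm up. Origin mid underside of the shoulder, z up. Home in a slot, the shoulder rests on the block, origin at the slot's mouth. Either way round fits.
- blade_long_top (a point): middle of the top edge of the longer blade, 85 mm above its shoulder's underside; axes as the blade's.
- blade_short: the shorter gauge blade in the other rack slot, like the longer one but its top edge only 55 mm above the shoulder's underside (grip from 16 to 47 mm); to be left in the rack.
- ferrule: bystander: light round steel clamp ferrule, 50 mm wide, 30 mm high, origin at the centre of its underside.
- nozzle: bystander: light filling nozzle standing on its flange, 32 mm wide, 67 mm high, origin at the centre of its underside.
- cup: bystander: small white dosing cup, 58 mm wide, 61 mm high, origin at the centre of its underside.
Mind the look-alikes: they are no part of the job. Leave any orange look-alike of the blade_long alone.

How it is judged:
By the outcome, as a careful person would: the job done as asked, in the order asked, and still so for the second after the job is handed in, while the arm keeps its last pose, push and grip.
It also fails if it takes over 56 s, if anything falls off the work surface, if the arm or the gripper's body presses on something with over 40 N, if the wrist force passes 120 N, or if a joint passes its speed limit or range.

ROBOT

A 6-joint arm with a two-finger parallel gripper is mounted at the origin on the work surface; the furniture and walls round the work are solid. World frame = base frame: x ahead of the robot, y to its left, z up, the work surface at z = 0. Lengths are in m, angles in rad, forces in N, time in s.
With the tool pointing down it reaches from about 0.375 to 0.9 m from the base axis. Payload 3.1 kg.
Tool frame: the origin (TCP) lies between the finger pads; the fingertips stand 17 mm ahead of it and the grasp point (between the pads) lies 2 mm behind it; z points along the fingers, y is the line along which they close (so a half turn about z gives the same grasp; the last joint's range is limited). The gripper opens to 85 mm and grips with 20 to 120 N. Pads are 22 mm wide; open, the fingers measure 114 mm over their backs; the gripper's body (76 mm by 85 mm) begins 54 mm behind the grasp point. The pads swing forward as they close: fully open they stand 13 mm farther back than shut.
Start: joints at [-1.516, 0.527, 1.433, -0, 1.181, -0.178], TCP at [0.144, -0.608, 0.215] pointing down, gripper open.
Joint ranges: [-3.08, 3.08], [-0.75, 2.2], [0.22, 2.44], [-1.43, 4.57], [0, 2.65], [-2.85, 2.85]. Speed limits (rad/s): [2.79, 2.79, 3.14, 3.14, 3.14, 3.14].

INTERFACE

Orientations are given as a unit quaternion [x, y, z, w].
In Python, from station import sense, vision, order gives the robot as it stands.
- The arm moves only by the shell command python3 -m crank 'ROWS' [OPENING] [FORCE]. ROWS is JSON, a list of rows, each an object with "dp": the shift along the world's x, y, z in units of 30 mm (1.0 is 30 mm), a list of three; "angular": the turn, a rotation vector about the world's x, y, z in degrees, a list of three. In form: [{"dp": [dx, dy, dz], "angular": [ax, ay, az]}, ...]. A call has 1 to 20 rows; each row shifts and turns the commanded pose from where the row before left it; what a row does not reach is not made up. A row lasts 1/10 s, in which the tool goes at most 50 mm and 8.59 degrees, less where a joint would pass 70% of its speed; a pose out of reach is approached as far as the arm can. A call is refused whole if a number of a shift passes 1 or a number of a turn 8.59, either way. A call with a gripper value outside its range is refused whole. OPENING is the closure, from 0 (fully open) to 1 (shut), set as the call begins (- or left out, the last holds). The fingers move at their own pace and stop on an object; FORCE is the grip in N (left out, the last holds). Time passes only in rows, so rows that do not move let the fingers close. It gives the time, the measured TCP pose, the force, the opening and the grip force at its end, in the units of the state.
- sense(): the state, without advancing time (a new reading comes with each control period).
- vision.snapshot(name): name is "scene" or "top"; returns a dict with "image" (420x560x3 uint8, blue, green, red), "range_z" (420x560 float32, m along the optical axis (not along the pixel's ray), 0 where there is no reading), "mtx" (3x3 intrinsics, pixels), "pose" (4x4, takes a point from camera to world coordinates). Camera axes: x right, y down, z forward; pixel columns grow to the right and rows downward; lengths in m; the calibration is good to about 2 mm. A picture is of the moment at which its call begins.
- order.sign_off(): hands the job in; it is judged then, once.
The state is a dict: "t": time; "q": joint angles; "qd": joint speeds; "tau": joint torques, N m; "tcp_pos": TCP position; "tool_rot": TCP orientation; "force": force on the tool from outside, world axes, zero at the start; "ft_torque": the same for the moment, N m; "finger_gap": opening from 0.0 (shut) to 1.0 (fully open); "gripper_force": force on a finger pad.
Only numpy, scipy, OpenCV 4.12 (cv2) and the standard library are available. Lean on these libraries where they do the work, as an engineer would, in place of code of your own. Each camera call takes 0.05 s, during which the arm holds its last target. There are 200 camera calls.

## Working session

There is one attempt and no reset: what is moved stays moved. The work goes in short steps, Python scripts to look and compute and a shell command to move; the robot and the scene stay as the last step left them, time stands still between calls to the robot, and variables do not carry over. Pictures are saved under pics/ and viewed, at most 10 in all, crops included, and the job is handed in when it is done.

```bash
ls; mkdir -p pics
python3 - <<'E'
from station import sense, vision
import cv2,numpy as np
s=sense();print(s)
for n in("scene","top"):
    d=vision.snapshot(n);cv2.imwrite(f"pics/{n}0.png",d["image"]);np.savez(f"{n}0.npz",**d);print(n,d["mtx"],d["pose"])
E
```

```text
pics
{'t': 0.0, 'q': array([-1.51649163e+00,  5.28486934e-01,  1.43391666e+00,  9.98770089e-07,
        1.18139814e+00, -1.78524112e-01]), 'qd': array([-0.00154941, -0.0003415 , -0.00158312, -0.00225509, -0.00091372,
        0.00118925]), 'tau': array([ 1.07663996e-03, -4.42343760e+01, -1.78022879e+01, -2.54586394e-05,
        8.46014125e-03, -7.97853687e-06]), 'tcp_pos': array([ 0.14417923, -0.60736199,  0.21411634]), 'tool_rot': array([ 9.93230909e-01,  1.16151377e-01,  6.90193088e-05, -1.10237921e-03]), 'force': array([-0.03907152,  1.10553819,  0.40648235]), 'ft_torque': array([ 0.0023138 , -0.00663424,  0.002063  ]), 'gripper_force': 0.0, 'finger_gap': 0.9992974451079447}
scene [[399.35463917   0.         283.31763071]
 [  0.         399.35463917 211.852078  ]
 [  0.           0.           1.        ]] [[-0.75074942 -0.39267014  0.53121132  0.02632561]
 [-0.66027582  0.47073828 -0.58518486  0.56590551]
 [-0.02027689 -0.79007318 -0.61267709  0.70837111]
 [ 0.          0.          0.          1.        ]]
top [[500.55314496   0.         282.4439489 ]
 [  0.         500.55314496 210.26833737]
 [  0.           0.           1.        ]] [[ 0.02104644 -0.99720649  0.07166776  0.4568188 ]
 [-0.99966762 -0.01992239  0.01636314 -0.02600386]
 [-0.01488963 -0.07198832 -0.99729433  1.41274909]
 [ 0.          0.          0.          1.        ]]
```

View pics/scene0.png

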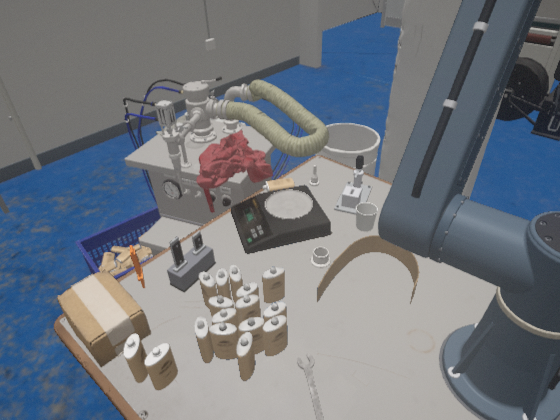

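View pics/top0.png

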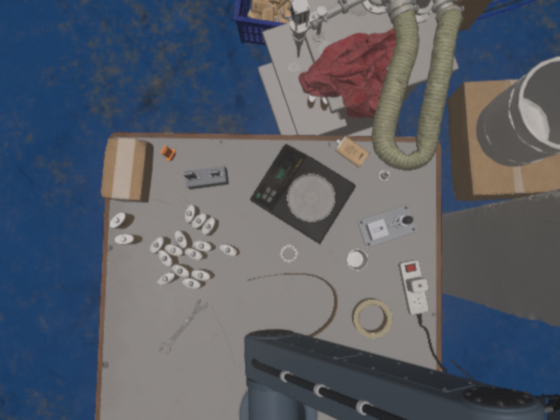

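The scene view shows the rack at (190,265): tall black blade at (178,250), shorter one at (198,241). An orange look-alike stands at (138,265). The gauge is at (355,190). In the top view, the rack is at (206,177), the gauge at (388,226) and the orange look-alike at (168,152). Candidates for the long blade are scene (178,250) black/tall (chosen), (198,241) black/short and (138,265) orange (not to be touched). I'll check this choice in a close crop.

Run:
```python
import cv2,numpy as np
def c(n,x,y):
    d=np.load(n+"0.npz");return cv2.resize(d["image"][y:y+60,x:x+80],(400,300),interpolation=cv2.INTER_CUBIC)
a=np.hstack([c("scene",150,230),c("top",166,148)]);b=np.hstack([c("scene",315,150),c("top",350,195)])
cv2.imwrite("pics/crop0.png",np.vstack([a,b]))
```

```text
(no output)
```

View pics/crop0.png

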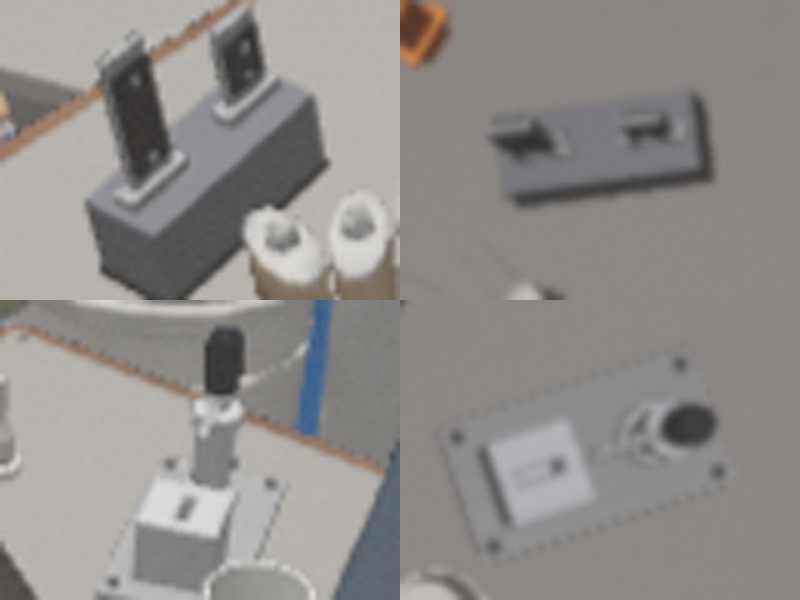

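```bash
cat > geo.py <<'E'
import cv2,numpy as np
def cloud(d):
    z=d["range_z"];v,u=np.mgrid[:z.shape[0],:z.shape[1]];K=d["mtx"]
    p=np.stack([(u-K[0,2])*z/K[0,0],(v-K[1,2])*z/K[1,1],z],-1)@d["pose"][:3,:3].T+d["pose"][:3,3]
    p[z==0]=np.nan;return p
def px(d,u,v,h):
    K=d["mtx"];r=d["pose"][:3,:3]@[(u-K[0,2])/K[0,0],(v-K[1,2])/K[1,1],1];o=d["pose"][:3,3]
    return o+r*(h-o[2])/r[2]
def proj(d,P):
    c=d["pose"][:3,:3].T@(np.array(P)-d["pose"][:3,3]);q=d["mtx"]@c;return q[:2]/q[2]
def rect(p,lo,hi,c,r):
    m=(p[...,2]>lo)&(p[...,2]<hi)&(np.hypot(p[...,0]-c[0],p[...,1]-c[1])<r)
    q=p[m]
    b=cv2.minAreaRect((q[:,:2]*1000).astype(np.float32)) if len(q)>3 else None
    return len(q),np.round(q.mean(0),4) if len(q) else None,b
E
python3 - <<'E'
from geo import *
np.set_printoptions(suppress=True,precision=4)
D={n:np.load(n+"0.npz") for n in("top","scene")}
t=D["top"]
rc=px(t,206,177,.05);gc=px(t,388,226,.008);bc=px(t,375.5,228,.05);print(rc,gc,bc)
for n,d in D.items():
    p=cloud(d);print(n)
    print("table",rect(p,-.01,.005,rc,.15)[1])
    for nm,lo,hi,c,r in [("rack",.044,.054,rc,.07),("racktall",.1,.15,rc,.08),("rackmid",.07,.1,rc,.08),("plate",.002,.014,gc,.1),("block",.045,.055,bc,.04),("knob",.09,.14,gc,.1)]:
        print(nm,rect(p,lo,hi,c,r))
g=lambda u,v,h:px(t,350+u/5,195+(v-300)/5,h)
k=lambda u,v,h:px(t,166+(u-400)/5,148+v/5,h)
G=lambda u,v,h:px(t,350+(u-400)/5,195+(v-300)/5,h)
print("block corners",[G(*a,.05)[:2] for a in[(487,445),(573,420),(595,497),(513,525)]])
print("plate corners",[G(*a,.008)[:2] for a in[(443,430),(682,350),(730,480),(490,560)]])
print("slot",G(540,471,.05),"knobtop",G(688,425,.1275))
print("rack corners",[k(*a,.05)[:2] for a in[(510,195),(702,177),(690,92)]])
S=D["scene"]
s=lambda u,v,h:px(S,150+u/5,230+v/5,h)
print("scene rack corners",[s(*a,.05)[:2] for a in[(88,205),(155,235),(318,97),(250,75)]])
print("long shoulder ends z58",s(120,193,.058),s(185,155,.058), "short",s(217,115,.058),s(278,82,.058))
print("long top ends",s(100,55,.135),s(140,38,.135))
s2=lambda u,v,h:px(S,315+u/5,150+(v-300)/5,h)
print("scene slot",s2(187,508,.05),"block",[s2(*a,.05)[:2] for a in[(135,520),(155,475),(243,488),(228,535)]])
E
```

```text
[0.6422 0.2084 0.05  ] [ 0.5195 -0.2993  0.008 ] [ 0.5115 -0.2573  0.05  ]
top
table [ 0.6461  0.2061 -0.0014]
rack (427, array([0.6426, 0.2082, 0.0493]), ((644.3568725585938, 212.02023315429688), (44.87013244628906, 110.41629028320312), 8.728254318237305))
racktall (76, array([0.6409, 0.2259, 0.1197]), ((642.5623779296875, 211.50436401367188), (11.463224411010742, 87.65758514404297), 5.9735002517700195))
rackmid (53, array([0.6431, 0.2019, 0.0886]), ((644.006591796875, 210.65087890625), (11.192365646362305, 86.95343017578125), 9.925283432006836))
plate (1564, array([ 0.5193, -0.2994,  0.0065]), ((520.3790283203125, -299.4090576171875), (196.62100219726562, 193.00198364257812), 4.3904643058776855))
block (247, array([ 0.5082, -0.2633,  0.0501]), ((508.2032165527344, -263.30560302734375), (45.389949798583984, 46.81367874145508), 19.63597869873047))
knob (82, array([ 0.5311, -0.3262,  0.1209]), ((531.5623168945312, -327.9835510253906), (21.855915069580078, 19.59302520751953), 1.858571171760559))
scene
table [ 0.6408  0.2313 -0.0004]
rack (503, array([0.6402, 0.217 , 0.0498]), ((647.434
[... 1005 characters left out ...]
, -0.2171]), array([ 0.5795, -0.3504]), array([ 0.5071, -0.3774]), array([ 0.4597, -0.244 ])]
slot [ 0.5084 -0.2641  0.05  ] knobtop [ 0.5306 -0.326   0.1275]
rack corners [array([0.6136, 0.2571]), array([0.6256, 0.1517]), array([0.6726, 0.1597])]
scene rack corners [array([0.6545, 0.2711]), array([0.616 , 0.2626]), array([0.6288, 0.1559]), array([0.6664, 0.167 ])]
long shoulder ends z58 [0.6419 0.2607 0.058 ] [0.6388 0.2264 0.058 ] short [0.6487 0.1999 0.058 ] [0.6443 0.1663 0.058 ]
long top ends [0.6437 0.2523 0.135 ] [0.6394 0.2343 0.135 ]
scene slot [ 0.5077 -0.2606  0.05  ] block [array([ 0.5237, -0.2319]), array([ 0.5408, -0.277 ]), array([ 0.4941, -0.2982]), array([ 0.4754, -0.2531])]
```

```bash
python3 -m crank '[{"dp":[0.2,1,0],"angular":[0,0,0]},{"dp":[0.2,1,0],"angular":[0,0,0]},{"dp":[0.2,1,0],"angular":[0,0,4]},{"dp":[0.2,1,0],"angular":[0,0,5]},{"dp":[0.2,1,0],"angular":[0,0,5]},{"dp":[0.8,1,0],"angular":[0,0,5]},{"dp":[0.8,1,0],"angular":[0,0,5]},{"dp":[0.8,1,0],"angular":[0,0,5]},{"dp":[0.8,1,0],"angular":[0,0,5]},{"dp":[0.8,1,0],"angular":[0,0,5]},{"dp":[0.8,1,0],"angular":[0,0,5]},{"dp":[0.8,1,0],"angular":[0,0,5]},{"dp":[0.8,1,0],"angular":[0,0,5]},{"dp":[0.8,1,0],"angular":[0,0,5]},{"dp":[0.8,1,0],"angular":[0,0,5]},{"dp":[0.8,1,0],"angular":[0,0,5]},{"dp":[0.8,1,0],"angular":[0,0,5]},{"dp":[0.8,1,0],"angular":[0,0,5]},{"dp":[0.8,1,0],"angular":[0,0,5]},{"dp":[0.8,1,0],"angular":[0,0,0]}]' 0 60
python3 -m crank '[{"dp":[0.4,1,0],"angular":[0,0,0]},{"dp":[0.4,1,0],"angular":[0,0,0]},{"dp":[0.4,1,0],"angular":[0,0,0]},{"dp":[0.4,1,0],"angular":[0,0,0]},{"dp":[0.4,1,0],"angular":[0,0,0]},{"dp":[0.4,1,0],"angular":[0,0,0]},{"dp":[0.4,1,0],"angular":[0,0,0]},{"dp":[0.4,1,0],"angular":[0,0,0]},{"dp":[0.3,0.4,0],"angular":[0,0,0]},{"dp":[0,0,0],"angular":[0,0,0]},{"dp":[0,0,0],"angular":[0,0,0]}]'
python3 - <<'E'
from station import vision,sense
import cv2,numpy as np
s=sense();print(s["t"],s["tcp_pos"],s["tool_rot"])
d=vision.snapshot("scene");np.savez("scene1.npz",**d)
cv2.imwrite("pics/s1.png",cv2.resize(d["image"][130:310,80:320],(800,600),interpolation=cv2.INTER_CUBIC))
E
```

```text
t: 2.1
tcp_pos: [0.5347, -0.0066, 0.2148]
tool_rot: [0.66, 0.751, -0.0, -0.0]
force: [0.7, -0.5, 0.3]
finger_gap: 0.998
gripper_force: 0.0
t: 3.2
tcp_pos: [0.6385, 0.2435, 0.2143]
tool_rot: [0.66, 0.751, -0.001, -0.0]
force: [0.3, 0.6, -0.5]
finger_gap: 1.0
gripper_force: 0.0
3.2 [0.63845248 0.24352824 0.21431073] [ 6.60227490e-01  7.51064944e-01 -9.67470900e-04 -4.18069117e-04]
```

View pics/s1.png

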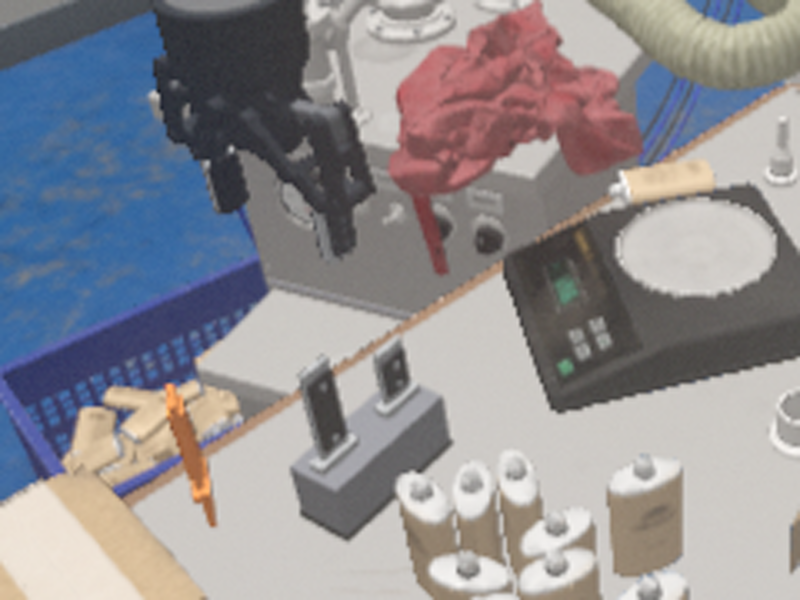

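The open gripper hangs over the rack: fingertips at crop (230,200) and (335,250), long blade at (325,410). The orange look-alike stands left at (190,450). I'll check its clearance before descending.

Run:
```python
from geo import *
for n in("top0","scene0"):
    d=np.load(n+".npz");p=cloud(d);h=cv2.cvtColor(d["image"],cv2.COLOR_BGR2HSV)
    m=(h[...,0]>5)&(h[...,0]<16)&(h[...,1]>190)&(h[...,2]>120)&(np.hypot(p[...,0]-.69,p[...,1]-.28)<.06)
    q=p[m&(p[...,2]>.015)];print(n,len(q),np.nanmin(q,0),np.nanmax(q,0))
```

```text
Traceback (most recent call last):
ValueError: zero-size array to reduction operation fmin which has no identity
```

Run:
```python
from geo import *
d=np.load("top0.npz");p=cloud(d)
for u,v in[(163,148),(168,152),(172,156)]:print(p[v,u])
q=p[140:165,155:180].reshape(-1,3);q=q[q[:,2]>.02];print(len(q),q.min(0),q.max(0))
d=np.load("scene0.npz");p=cloud(d);print(p[262,138],p[250,134],px(d,143,286,0))
```

```text
[0.70629095 0.31071153 0.12444073]
[0.7028841  0.30655316 0.08716805]
[0.70176657 0.30839227 0.03344403]
137 [0.68674406 0.29851017 0.02142163] [0.72019168 0.32307064 0.12444073]
[0.69903859 0.31127385 0.08071697] [0.70477572 0.30891031 0.11213227] [0.70629915 0.31561927 0.        ]
```

Orange clears (x>0.687, y>0.298). Descending and gripping.

```bash
python3 -m crank '[{"dp":[0.08,0,-0.6],"angular":[0,0,0]},{"dp":[0,0,-0.6],"angular":[0,0,0]},{"dp":[0,0,-0.6],"angular":[0,0,0]},{"dp":[0,0,-0.6],"angular":[0,0,0]},{"dp":[0,0,-0.6],"angular":[0,0,0]},{"dp":[0,0,-0.5],"angular":[0,0,0]},{"dp":[0,0,-0.37],"angular":[0,0,0]},{"dp":[0,0,0],"angular":[0,0,0]},{"dp":[0,0,0],"angular":[0,0,0]}]'
python3 -m crank '[{"dp":[0,0,0],"angular":[0,0,0]},{"dp":[0,0,0],"angular":[0,0,0]},{"dp":[0,0,0],"angular":[0,0,0]},{"dp":[0,0,0],"angular":[0,0,0]},{"dp":[0,0,0],"angular":[0,0,0]},{"dp":[0,0,0],"angular":[0,0,0]},{"dp":[0,0,0],"angular":[0,0,0]},{"dp":[0,0,0],"angular":[0,0,0]},{"dp":[0,0,0],"angular":[0,0,0]},{"dp":[0,0,0],"angular":[0,0,0]},{"dp":[0,0,0],"angular":[0,0,0]},{"dp":[0,0,0],"angular":[0,0,0]}]' 1 60
```

```text
t: 4.15
tcp_pos: [0.6419, 0.2437, 0.0993]
tool_rot: [0.661, 0.751, 0.0, 0.0]
force: [-0.3, -0.0, -0.2]
finger_gap: 1.002
gripper_force: 0.0
t: 5.35
tcp_pos: [0.642, 0.244, 0.0994]
tool_rot: [0.66, 0.751, 0.0, 0.0]
force: [0.3, -0.1, 3.3]
finger_gap: 0.107
gripper_force: 61.1
```

```bash
python3 -m crank '[{"dp":[0,0,0.2],"angular":[0,0,0]},{"dp":[0,0,0.2],"angular":[0,0,0]},{"dp":[0,0,0.3],"angular":[0,0,0]},{"dp":[0,0,0.3],"angular":[0,0,0]},{"dp":[0,0,0.4],"angular":[0,0,0]},{"dp":[0,0,0.6],"angular":[0,0,0]},{"dp":[0,0,0.7],"angular":[0,0,0]},{"dp":[0,0,0.7],"angular":[0,0,0]},{"dp":[0,0,0],"angular":[0,0,0]},{"dp":[0,0,0],"angular":[0,0,0]}]'
python3 - <<'E'
from station import vision,sense
import cv2,numpy as np
s=sense();print(s["t"],s["tcp_pos"],s["force"])
d=vision.snapshot("scene");np.savez("scene2.npz",**d)
cv2.imwrite("pics/s2.png",cv2.resize(d["image"][150:300,110:260],(600,600),interpolation=cv2.INTER_CUBIC))
E
```

```text
t: 6.35
tcp_pos: [0.6416, 0.2439, 0.2017]
tool_rot: [0.66, 0.751, 0.0, 0.0]
force: [0.2, -0.3, -1.0]
finger_gap: 0.103
gripper_force: 60.6
6.35 [0.64160786 0.24390735 0.20168893] [ 0.23334259 -0.34489291 -1.03373652]
```

View pics/s2.png

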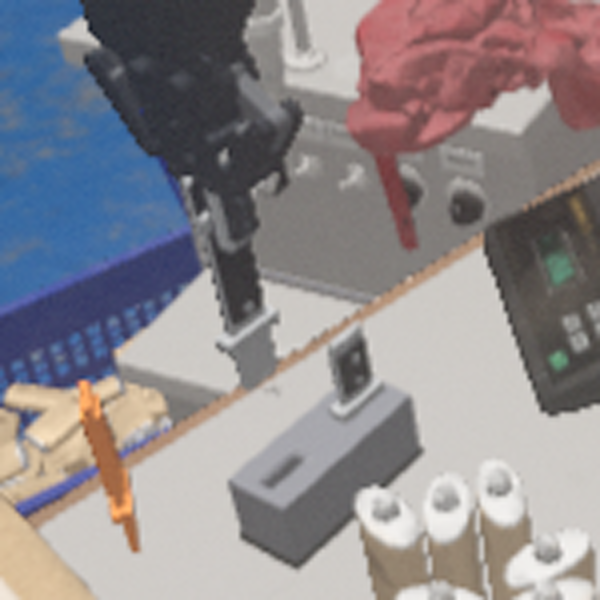

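The long blade is held upright, tongue at crop (255,365), and the rack's empty slot is at (282,468). The short blade is still in the rack. Next is the shift to the gauge's slot.

Run:
```python
from geo import *
d=np.load("scene2.npz");print("rackslot",px(d,110+282/4,150+468/4,.05))
from station import vision
t=vision.snapshot("top");np.savez("top2.npz",**t);im=t["image"]
a=cv2.resize(im[155:200,170:240],(400,300),interpolation=cv2.INTER_CUBIC)
S=np.load("scene2.npz")["image"]
b=cv2.resize(im[205:250,345:405],(400,300),interpolation=cv2.INTER_CUBIC)
c=cv2.resize(S[175:220,320:380],(400,300),interpolation=cv2.INTER_CUBIC)
e=cv2.resize(S[245:290,155:215],(400,300),interpolation=cv2.INTER_CUBIC)
cv2.imwrite("pics/c2.png",np.vstack([np.hstack([a,b]),np.hstack([c,e])]))
```

```text
rackslot [0.64216956 0.24415742 0.05      ]
```

View pics/c2.png

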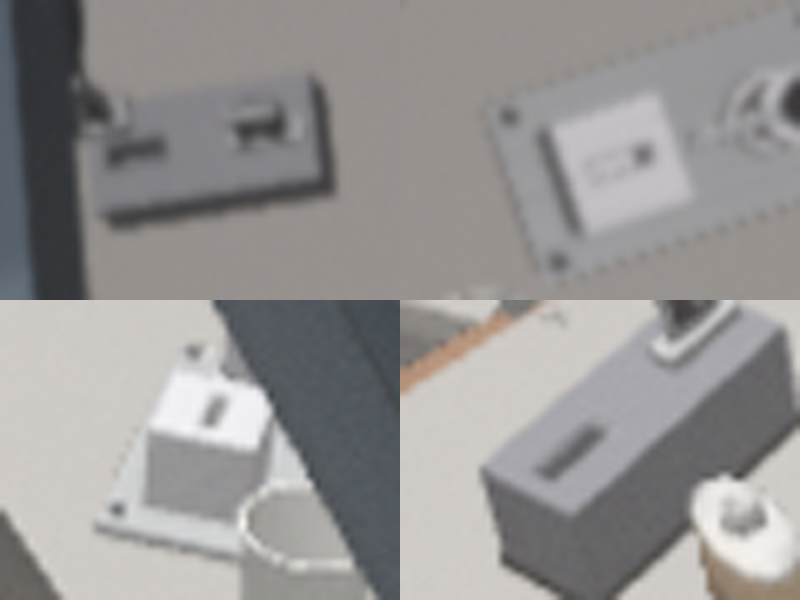

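Top panels: rack slot at crop (135,152), gauge slot at (619,163). Scene panels: gauge slot at (215,411), rack slot at (570,452).

Run:
```python
from geo import *
t=np.load("top2.npz");s=np.load("scene2.npz");tc=np.array([.6418,.244,0])
for d,r,g in((t,(193.6,177.8),(377.85,229.45)),(s,(180.5,267.8),(352.25,191.65))):
    R=px(d,*r,.05)-0;G=px(d,*g,.05);print(R,G,G-R,"tcp target",tc+G-R)
```

```text
[0.6393698  0.24254235 0.05      ] [ 0.5077275  -0.26371352  0.05      ] [-0.13164229 -0.50625587  0.        ] tcp target [ 0.51015771 -0.26225587  0.        ]
[0.64009117 0.24573103 0.05      ] [ 0.50791424 -0.26014977  0.05      ] [-0.13217693 -0.50588079  0.        ] tcp target [ 0.50962307 -0.26188079  0.        ]
```

```bash
python3 -m crank '[{"dp":[-0.22,-0.4,0],"angular":[0,0,0.6]},{"dp":[-0.22,-0.8,0],"angular":[0,0,0.6]},{"dp":[-0.22,-0.9,0],"angular":[0,0,0.7]},{"dp":[-0.22,-0.9,0],"angular":[0,0,0.6]},{"dp":[-0.22,-0.9,0],"angular":[0,0,0.6]},{"dp":[-0.22,-0.9,0],"angular":[0,0,0.7]},{"dp":[-0.22,-0.9,0],"angular":[0,0,0.6]},{"dp":[-0.22,-0.9,0],"angular":[0,0,0.6]},{"dp":[-0.22,-0.9,0],"angular":[0,0,0.7]},{"dp":[-0.22,-0.9,0],"angular":[0,0,0.6]},{"dp":[-0.22,-0.9,0],"angular":[0,0,0.6]},{"dp":[-0.22,-0.9,0],"angular":[0,0,0.7]},{"dp":[-0.22,-0.9,0],"angular":[0,0,0.6]},{"dp":[-0.22,-0.9,0],"angular":[0,0,0.6]},{"dp":[-0.22,-0.9,0],"angular":[0,0,0.7]},{"dp":[-0.22,-0.9,0],"angular":[0,0,0.6]},{"dp":[-0.22,-0.9,0],"angular":[0,0,0.6]},{"dp":[-0.22,-0.9,0],"angular":[0,0,0.7]},{"dp":[-0.22,-0.9,0],"angular":[0,0,0.6]},{"dp":[-0.22,-0.4,0],"angular":[0,0,0.7]}]'
python3 -m crank '[{"dp":[0,0,-0.7],"angular":[0,0,0]},{"dp":[0,0,-0.7],"angular":[0,0,0]},{"dp":[0,0,0],"angular":[0,0,0]},{"dp":[0,0,0],"angular":[0,0,0]},{"dp":[0,0,0],"angular":[0,0,0]}]'
python3 - <<'E'
from station import vision,sense
from geo import *
s=sense();p=s["tcp_pos"];q=s["tool_rot"];print(s["t"],p,2*np.degrees(np.arctan2(q[1],q[0]))-90,q,(np.array([.5099,-.262,.0994])-p)/.03)
o=[]
for n in("scene","top"):
    d=vision.snapshot(n);np.savez(n+"3.npz",**d);c=proj(d,[.51,-.262,.09]).astype(int);i=d["image"][c[1]-38:c[1]+37,max(c[0]-25,0):c[0]+25] 
    o.append(cv2.resize(i,(400,600),interpolation=cv2.INTER_CUBIC))
cv2.imwrite("pics/s3.png",np.hstack(o))
E
```

```text
t: 8.45
tcp_pos: [0.5081, -0.2656, 0.2001]
tool_rot: [0.574, 0.819, -0.0, -0.0]
force: [0.3, 0.6, -0.2]
finger_gap: 0.107
gripper_force: 60.6
t: 8.95
tcp_pos: [0.5099, -0.2634, 0.1598]
tool_rot: [0.573, 0.819, -0.0, 0.001]
force: [0.5, -0.1, 0.1]
finger_gap: 0.104
gripper_force: 60.6
8.95 [ 0.50989288 -0.26344221  0.15976371] 20.05269349941517 [ 5.73199582e-01  8.19415542e-01 -8.97828032e-05  6.32399588e-04] [ 2.37202627e-04  4.80735985e-02 -2.01212356e+00]
```

View pics/s3.png

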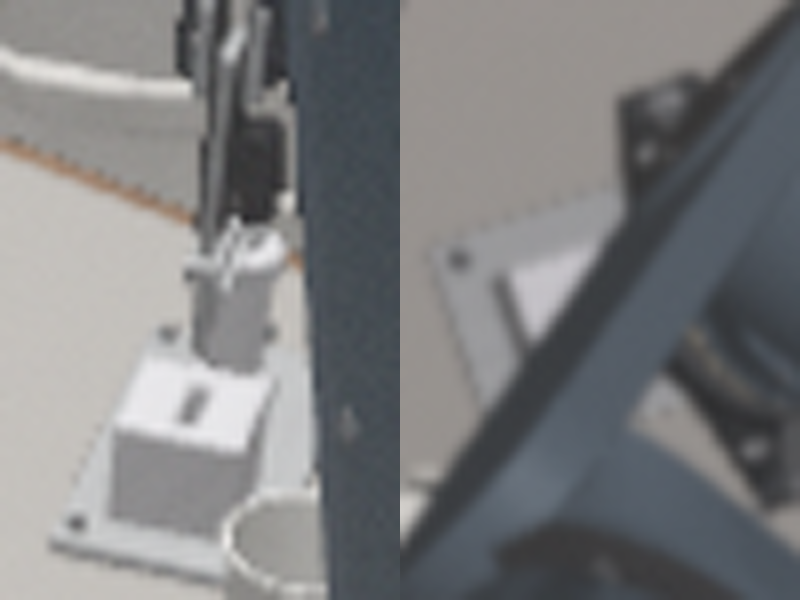

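Left panel: the slot mouth is at (195,403), with the blade above it in line. In the top view the arm hides the slot. I'll lower gently and watch the force.

```bash
python3 -m crank '[{"dp":[0,0.05,-0.3],"angular":[0,0,0]},{"dp":[0,0,-0.3],"angular":[0,0,0]},{"dp":[0,0,-0.2],"angular":[0,0,0]},{"dp":[0,0,-0.1],"angular":[0,0,0]},{"dp":[0,0,-0.1],"angular":[0,0,0]},{"dp":[0,0,0],"angular":[0,0,0]},{"dp":[0,0,0],"angular":[0,0,0]}]'
python3 -m crank '[{"dp":[0,0,-0.1],"angular":[0,0,0]},{"dp":[0,0,0],"angular":[0,0,0]}]'
```

```text
t: 9.75
tcp_pos: [0.5097, -0.2616, 0.1292]
tool_rot: [0.573, 0.819, -0.0, 0.0]
force: [-0.1, -0.2, 1.5]
finger_gap: 0.105
gripper_force: 60.7
t: 9.95
tcp_pos: [0.5099, -0.2619, 0.1262]
tool_rot: [0.573, 0.819, -0.0, 0.001]
force: [0.8, -0.2, -0.2]
finger_gap: 0.106
gripper_force: 60.6
```

Already 7 mm inside the mouth with no force, so I'll continue.

```bash
python3 -m crank '[{"dp":[0,0,-0.15],"angular":[0,0,0]},{"dp":[0,0,-0.15],"angular":[0,0,0]},{"dp":[0,0,-0.15],"angular":[0,0,0]},{"dp":[0,0,-0.15],"angular":[0,0,0]},{"dp":[0,0,-0.15],"angular":[0,0,0]},{"dp":[0,0,0],"angular":[0,0,0]},{"dp":[0,0,0],"angular":[0,0,0]}]'
python3 -m crank '[{"dp":[0,0,-0.1],"angular":[0,0,0]},{"dp":[0,0,-0.05],"angular":[0,0,0]},{"dp":[0,0,0],"angular":[0,0,0]}]'
```

```text
t: 10.65
tcp_pos: [0.5095, -0.2617, 0.1032]
tool_rot: [0.573, 0.819, -0.0, -0.0]
force: [-0.1, -1.5, -1.8]
finger_gap: 0.107
gripper_force: 60.4
t: 10.95
tcp_pos: [0.5099, -0.2619, 0.0994]
tool_rot: [0.573, 0.819, -0.0, 0.0]
force: [0.5, -1.6, 1.5]
finger_gap: 0.11
gripper_force: 60.9
```

```bash
python3 -m crank '[{"dp":[0,0,-0.05],"angular":[0,0,0]},{"dp":[0,0,0],"angular":[0,0,0]},{"dp":[0,0,0],"angular":[0,0,0]}]'
```

```text
t: 11.25
tcp_pos: [0.5102, -0.262, 0.0993]
tool_rot: [0.573, 0.819, -0.0, 0.001]
force: [-0.6, -0.1, 10.7]
finger_gap: 0.105
gripper_force: 61.9
```

Seated: 10.7 N at the same TCP height as in the rack. Release, rise, and look.

```bash
python3 -m crank '[{"dp":[0,0,0.03],"angular":[0,0,0]},{"dp":[0,0,0],"angular":[0,0,0]},{"dp":[0,0,0],"angular":[0,0,0]},{"dp":[0,0,0],"angular":[0,0,0]},{"dp":[0,0,0],"angular":[0,0,0]},{"dp":[0,0,0],"angular":[0,0,0]}]' 0.45 60
python3 -m crank '[{"dp":[0,0,0.2],"angular":[0,0,0]},{"dp":[0,0,0.4],"angular":[0,0,0]},{"dp":[0,0,0.6],"angular":[0,0,0]},{"dp":[0,0,0.6],"angular":[0,0,0]},{"dp":[0,0,0.6],"angular":[0,0,0]},{"dp":[0,0,0.6],"angular":[0,0,0]},{"dp":[0.2,-0.5,0],"angular":[0,0,0]},{"dp":[0.2,-0.6,0],"angular":[0,0,0]},{"dp":[0.2,-0.6,0],"angular":[0,0,0]},{"dp":[0.19,-0.48,0],"angular":[0,0,0]},{"dp":[0,0,0],"angular":[0,0,0]},{"dp":[0,0,0],"angular":[0,0,0]},{"dp":[0,0,0],"angular":[0,0,0]}]'
python3 - <<'E'
from station import vision,sense
from geo import *
s=sense();p=s["tcp_pos"];print(s["t"],p,(np.array([.5337,-.3275,.110])-p)/.03)
d=vision.snapshot("scene");np.savez("scene4.npz",**d)
cv2.imwrite("pics/s4.png",cv2.resize(d["image"][120:220,310:430],(720,600),interpolation=cv2.INTER_CUBIC))
E
```

```text
t: 11.85
tcp_pos: [0.5095, -0.2615, 0.0982]
tool_rot: [0.573, 0.819, 0.0, -0.0]
force: [-0.9, -0.3, -0.0]
finger_gap: 0.545
gripper_force: 0.0
t: 13.15
tcp_pos: [0.5328, -0.3259, 0.1887]
tool_rot: [0.573, 0.819, 0.0, -0.0]
force: [-0.1, -1.3, 0.7]
finger_gap: 0.553
gripper_force: 0.0
13.15 [ 0.53283699 -0.32592983  0.1886795 ] [ 0.02876693 -0.05233896 -2.62264996]
```

View pics/s4.png

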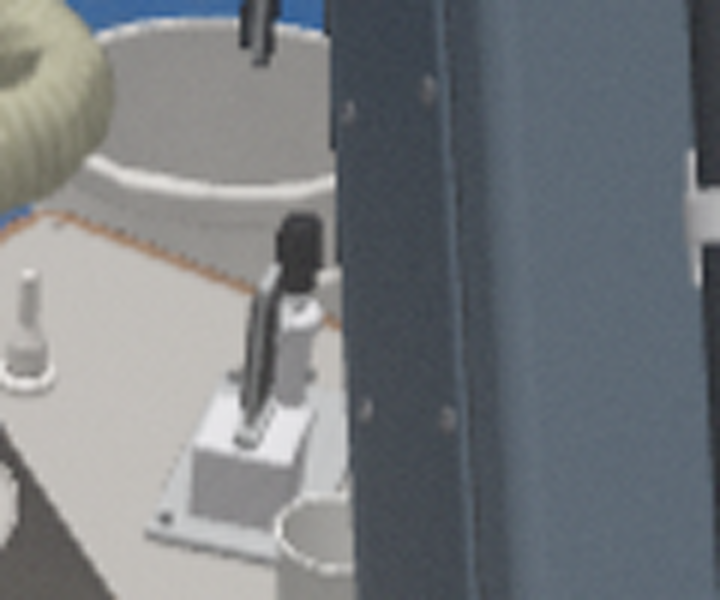

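The blade stands home with its shoulder on the block at (252,430), its top at (268,270) beside the knob at (300,250). Descending on the knob.

```bash
python3 -m crank '[{"dp":[0.03,-0.05,-0.4],"angular":[0,0,0]},{"dp":[0,0,-0.4],"angular":[0,0,0]},{"dp":[0,0,-0.4],"angular":[0,0,0]},{"dp":[0,0,-0.4],"angular":[0,0,0]},{"dp":[0,0,-0.4],"angular":[0,0,0]},{"dp":[0,0,-0.4],"angular":[0,0,0]},{"dp":[0,0,-0.22],"angular":[0,0,0]},{"dp":[0,0,0],"angular":[0,0,0]},{"dp":[0,0,0],"angular":[0,0,0]}]'
python3 -m crank '[{"dp":[0,0,0],"angular":[0,0,0]},{"dp":[0,0,0],"angular":[0,0,0]},{"dp":[0,0,0],"angular":[0,0,0]},{"dp":[0,0,0],"angular":[0,0,0]},{"dp":[0,0,0],"angular":[0,0,0]},{"dp":[0,0,0],"angular":[0,0,0]},{"dp":[0,0,0],"angular":[0,0,0]},{"dp":[0,0,0],"angular":[0,0,0]}]' 1 90
```

```text
t: 14.1
tcp_pos: [0.5344, -0.3287, 0.1099]
tool_rot: [0.573, 0.819, -0.0, 0.0]
force: [-0.7, 0.3, -0.3]
finger_gap: 0.55
gripper_force: 0.0
t: 14.9
tcp_pos: [0.5355, -0.3299, 0.1119]
tool_rot: [0.573, 0.819, -0.0, 0.002]
force: [0.1, -0.4, 6.0]
finger_gap: -0.0
gripper_force: 3.2
```

Fingers shut without the knob. Looking.

Run:
```python
from station import vision,sense
from geo import *
s=sense();print(s["t"],s["tcp_pos"],s["finger_gap"],s["gripper_force"],s["force"])
o=[]
for n in("scene","top"):
    d=vision.snapshot(n);np.savez(n+"5.npz",**d)
    c=proj(d,s["tcp_pos"]).astype(int);print(n,c)
    i=d["image"][c[1]-40:c[1]+50,c[0]-35:c[0]+25]
    o.append(cv2.resize(i,(400,600),interpolation=cv2.INTER_CUBIC))
cv2.imwrite("pics/s5.png",np.hstack(o))
```

```text
14.9 [ 0.53546112 -0.32987417  0.11188736] -3.9689182750924764e-05 3.1621541183267254 [ 0.07863283 -0.41764697  6.02048047]
scene [359 160]
top [407 218]
```

View pics/s5.png

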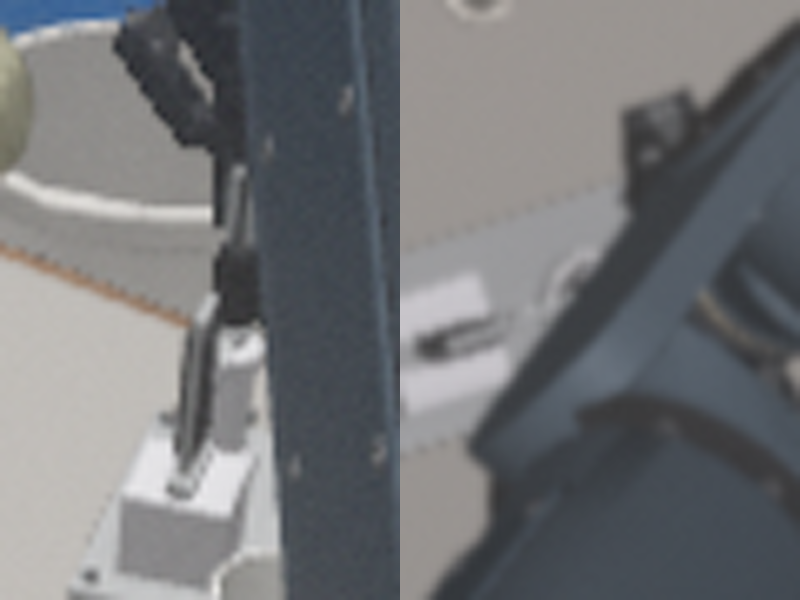

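Run:
```python
from geo import *
np.set_printoptions(suppress=True,precision=3)
d=np.load("scene5.npz");p=cloud(d);u0=359-35;v0=160-40
for v in range(140,172,2): print(v,[tuple(np.round(p[v,u],3)) for u in(357,359,361)],d["image"][v,359])
d=np.load("scene0.npz");p=cloud(d);print()
for v in range(152,172,3): print(v,[tuple(np.round(p[v,u],3)) for u in(357,359,361)])
```

```text
140 [(np.float64(0.543), np.float64(-0.317), np.float64(0.179)), (np.float64(0.539), np.float64(-0.32), np.float64(0.179)), (np.float64(0.306), np.float64(0.077), np.float64(0.418))] [59 56 54]
142 [(np.float64(nan), np.float64(nan), np.float64(nan)), (np.float64(0.537), np.float64(-0.319), np.float64(0.174)), (np.float64(0.304), np.float64(0.079), np.float64(0.416))] [58 56 55]
144 [(np.float64(0.542), np.float64(-0.317), np.float64(0.167)), (np.float64(0.537), np.float64(-0.32), np.float64(0.168)), (np.float64(0.536), np.float64(-0.329), np.float64(0.165))] [86 82 81]
146 [(np.float64(0.543), np.float64(-0.32), np.float64(0.16)), (np.float64(0.537), np.float64(-0.32), np.float64(0.161)), (np.float64(0.531), np.float64(-0.321), np.float64(0.163))] [127 125 124]
148 [(np.float64(0.544), np.float64(-0.323), np.float64(0.152)), (np.float64(0.535), np.float64(-0.319), np.float64(0.156)), (np.float64(0.529), np.float64(-0.32), np.float64(0.158))] [113 112 110]
150 [(np.float64(0.542), np.float64(-0.321), np.float64(0.147)), (np.float64(0.533), np.float64(-0.317), np.float64(0.151)), (np.
[... 2620 characters left out ...]
-0.318), np.float64(0.114)), (np.float64(0.53), np.float64(-0.318), np.float64(0.116)), (np.float64(0.528), np.float64(-0.325), np.float64(0.114))]
164 [(np.float64(0.537), np.float64(-0.321), np.float64(0.102)), (np.float64(0.531), np.float64(-0.322), np.float64(0.104)), (np.float64(0.527), np.float64(-0.327), np.float64(0.103))]
167 [(np.float64(0.536), np.float64(-0.321), np.float64(0.093)), (np.float64(0.53), np.float64(-0.321), np.float64(0.095)), (np.float64(0.525), np.float64(-0.325), np.float64(0.095))]
170 [(np.float64(0.534), np.float64(-0.319), np.float64(0.084)), (np.float64(0.53), np.float64(-0.323), np.float64(0.084)), (np.float64(0.526), np.float64(-0.329), np.float64(0.082))]
```

Run:
```python
from geo import *
np.set_printoptions(suppress=True,precision=3)
for f,t in(("scene1",(.6385,.2435,.2143)),("scene2",(.6416,.2439,.2017)),("scene4",(.5328,-.3259,.1887)),("scene5",(.5355,-.3299,.1119))):
    d=np.load(f+".npz");p=cloud(d)
    m=(np.hypot(p[...,0]-t[0],p[...,1]-t[1])<.06)&(p[...,2]>.06)
    z=np.sort(p[m][:,2]);print(f,t,"hist",np.histogram(z,np.arange(.06,.4,.01))[0][:24])
    q=p[m&(p[...,2]>.14)&(p[...,2]<.3)];o=q[np.argsort(q[:,2])][:12];print(o.tolist()) if f in("scene1","scene4") else 0
```

```text
scene1 (0.6385, 0.2435, 0.2143) hist [ 33  53  52  52  47  37  47  36   0   0   0   0   0   0   0   0   0   0
  38  95 101 101  69  77]
[[0.5907987776595739, 0.23691887649973925, 0.24375896102688122], [0.68278258338804, 0.2431356177018441, 0.2441238653342181], [0.5914247547914214, 0.23868695242303356, 0.24448367002872062], [0.683694489553024, 0.23998999737437093, 0.2445449288613082], [0.5920309480830596, 0.23096304800351092, 0.2446020746306467], [0.680499338687208, 0.25169784900228287, 0.24475457920006177], [0.5904919669499066, 0.23448919715320676, 0.24493647325646134], [0.5900693422078038, 0.22996675831276642, 0.24496855226820075], [0.679867567487783, 0.24724441940740305, 0.245127986414938], [0.6811721859297846, 0.24870842034513257, 0.24533363387232698], [0.682568292548937, 0.24535424664587524, 0.24540698353791407], [0.5881979659535138, 0.24313760741781892, 0.24621443311146024]]
scene2 (0.6416, 0.2439, 0.2017) hist [ 13  15  15  18  13   3  33  40  32  52  56  44  42  44  46  32  49  71
  71  49 103 111 177 157]
scene4 (0.5328, -0.3259, 0.1887) hist [14 24 20 16 26 25 30  6  0  0  0
[... 217 characters left out ...]
22352798223842], [0.555523817568813, -0.3113752110531923, 0.20825416010817122], [0.5542101676093931, -0.3139488132484959, 0.2106841075755903], [0.5555068528093149, -0.31085132752967604, 0.2114645293817019], [0.558048289152859, -0.3246301491343557, 0.2114839133465375], [0.5568058158953867, -0.3077728101139724, 0.2122370250956876], [0.5594694175614503, -0.31167480889478205, 0.21293452510691507], [0.5562846594733933, -0.31164554542702805, 0.21392015903906342], [0.5657501398705922, -0.31105979695931985, 0.2142503419396209], [0.5523166912220493, -0.310289479028779, 0.21564784726441893]]
scene5 (0.5355, -0.3299, 0.1119) hist [14 25 19 14 23 21 23 13 17 22 17 31 52 44 47 61 58 43 24 12 31 24 25 25]
```

The depth images show the fingertips about 34 mm higher than the stated TCP implies: the open tips sit 30 mm above the TCP height, but should be 4 mm below it. So the fingers shut above the knob. I'll open and descend further.

```bash
python3 -m crank '[{"dp":[0,0,0.1],"angular":[0,0,0]},{"dp":[0,0,0.1],"angular":[0,0,0]},{"dp":[0,0,0],"angular":[0,0,0]},{"dp":[0,0,0],"angular":[0,0,0]},{"dp":[0,0,0],"angular":[0,0,0]},{"dp":[0,0,0],"angular":[0,0,0]}]' 0.4 60
python3 - <<'E'
from station import vision,sense
from geo import *
s=sense();print(s["t"],s["tcp_pos"],s["force"],s["finger_gap"])
d=vision.snapshot("scene");p=cloud(d);t=s["tcp_pos"]
m=(np.hypot(p[...,0]-t[0],p[...,1]-t[1])<.06)&(p[...,2]>.137)&(p[...,2]<.17)
q=p[m];q=q[np.argsort(q[:,2])];print(q[:8].round(3).tolist())
E
```

```text
t: 15.6
tcp_pos: [0.5341, -0.3284, 0.1155]
tool_rot: [0.573, 0.819, 0.0, -0.0]
force: [0.6, 1.0, -0.2]
finger_gap: 0.598
gripper_force: 0.0
15.6 [ 0.53407311 -0.3283516   0.11549371] [ 0.58279912  1.02855685 -0.16736702] 0.5984566499159654
[[0.559, -0.312, 0.138], [0.556, -0.313, 0.138], [0.561, -0.325, 0.138], [0.559, -0.307, 0.14], [0.559, -0.312, 0.141], [0.567, -0.313, 0.142], [0.561, -0.309, 0.142], [0.555, -0.311, 0.143]]
```

```bash
python3 -m crank '[{"dp":[0,0.02,-0.3],"angular":[0,0,0]},{"dp":[0,0,-0.3],"angular":[0,0,0]},{"dp":[0,0,-0.2],"angular":[0,0,0]},{"dp":[0,0,0],"angular":[0,0,0]}]'
python3 -m crank '[{"dp":[0,0,-0.15],"angular":[0,0,0]},{"dp":[0,0,-0.15],"angular":[0,0,0]},{"dp":[0,0,0],"angular":[0,0,0]},{"dp":[0,0,0],"angular":[0,0,0]}]'
```

```text
t: 16.05
tcp_pos: [0.5333, -0.3271, 0.0901]
tool_rot: [0.573, 0.819, 0.0, -0.002]
force: [-0.6, 0.1, 0.2]
finger_gap: 0.598
gripper_force: 0.0
t: 16.45
tcp_pos: [0.5342, -0.3279, 0.0828]
tool_rot: [0.573, 0.819, 0.0, -0.0]
force: [-0.1, 0.2, 0.3]
finger_gap: 0.601
gripper_force: 0.0
```

```bash
python3 -m crank '[{"dp":[0,0,0],"angular":[0,0,0]},{"dp":[0,0,0],"angular":[0,0,0]},{"dp":[0,0,0],"angular":[0,0,0]},{"dp":[0,0,0],"angular":[0,0,0]},{"dp":[0,0,0],"angular":[0,0,0]},{"dp":[0,0,0],"angular":[0,0,0]},{"dp":[0,0,0],"angular":[0,0,0]},{"dp":[0,0,0],"angular":[0,0,0]}]' 1 90
```

```text
t: 17.25
tcp_pos: [0.5342, -0.3281, 0.0834]
tool_rot: [0.573, 0.819, -0.0, 0.0]
force: [-2.1, 0.0, 5.4]
finger_gap: 0.226
gripper_force: 88.3
```

Knob gripped. Pulling up 52 mm (1.73 units).

```bash
python3 -m crank '[{"dp":[0,0,0.1],"angular":[0,0,0]},{"dp":[0,0,0.15],"angular":[0,0,0]},{"dp":[0,0,0.2],"angular":[0,0,0]},{"dp":[0,0,0.2],"angular":[0,0,0]},{"dp":[0,0,0.2],"angular":[0,0,0]},{"dp":[0,0,0.2],"angular":[0,0,0]},{"dp":[0,0,0.2],"angular":[0,0,0]},{"dp":[0,0,0.2],"angular":[0,0,0]},{"dp":[0,0,0.15],"angular":[0,0,0]},{"dp":[0,0,0.15],"angular":[0,0,0]},{"dp":[0,0,0],"angular":[0,0,0]},{"dp":[0,0,0],"angular":[0,0,0]},{"dp":[0,0,0],"angular":[0,0,0]}]'
python3 - <<'E'
from station import vision,sense
from geo import *
s=sense();print(s["t"],s["tcp_pos"],s["force"],s["finger_gap"])
d=vision.snapshot("scene");np.savez("scene6.npz",**d)
print("blade top",proj(d,[.508,-.262,.135]),"mark if level",proj(d,[.5155,-.283,.135]))
cv2.imwrite("pics/s6.png",cv2.resize(d["image"][140:200,330:390],(600,600),interpolation=cv2.INTER_CUBIC))
E
```

```text
t: 18.55
tcp_pos: [0.5341, -0.328, 0.1351]
tool_rot: [0.573, 0.819, -0.0, -0.0]
force: [0.7, -4.1, -12.1]
finger_gap: 0.225
gripper_force: 88.3
18.55 [ 0.53408955 -0.32799901  0.13506952] [  0.68597882  -4.06059363 -12.12760471] 0.22492872775075556
blade top [355.26007353 165.80841633] mark if level [357.1718094  161.85985288]
```

View pics/s6.png

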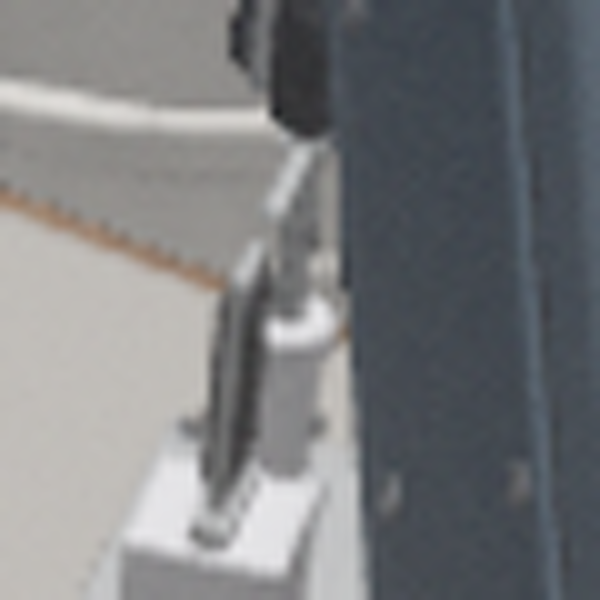

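The pointer tip is at (271,213); a level tip would be at (272,219). The blade's top edge is at (251,255), predicted (252,258). The TCP rose 51.7 mm with a 12.1 N pull, which is the spring force at 52 mm. The blade is home at (215,525). I'll hold briefly to confirm it's steady, then hand in.

```bash
python3 -m crank '[{"dp":[0,0,0.01],"angular":[0,0,0]},{"dp":[0,0,0],"angular":[0,0,0]},{"dp":[0,0,0],"angular":[0,0,0]},{"dp":[0,0,0],"angular":[0,0,0]},{"dp":[0,0,0],"angular":[0,0,0]},{"dp":[0,0,0],"angular":[0,0,0]}]' && python3 -c "
from station import order
print(order.sign_off())"
```

```text
t: 19.2
tcp_pos: [0.5341, -0.328, 0.1353]
tool_rot: [0.573, 0.819, -0.0, -0.0]
force: [1.5, -4.5, -11.9]
finger_gap: 0.224
gripper_force: 88.3
the job is handed in; nothing more can be done
None
```

The job is handed in at 19.2 s: the long blade stands home in the gauge slot, released, and the gripper holds the knob with the rod pulled about 52 mm, so the pointer is level with the blade's top edge to about 1 mm by camera. One grasp at the knob missed first, pressing its top with about 6 N; I did not re-check the ferrule, nozzle and cup at the end.

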